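Slide a specimen tray through the sprung gate of a holding bay and lock it

TASK

Bring the small metal tray with its lump to the mouth of the gate, tab last, and push it along the board through the two sprung leaves until the buffer at the far end just gives. Then let go and draw straight back so that the leaves close gently against the fingers and do not snap shut. With both leaves shut behind the tray, tighten the wing of the lock screw clockwise until it slips, and stop at once; leave everything else where it is.

Things in the scene. Friction and masses are not known exactly. Their poses are not given: they have to be found in the camera images.
- gate: grey metal pass-through frame on a wooden board (440 x 300 mm), fixed. Origin on the board's top, 50 mm over the bench, middle of the gateway; x axis points through the gate (open mouth to buffer end), y left of that, toward the lock screw. Walls from x = -0.05 to 0.15, 35 mm high over the board, inner faces at y = +-61 mm; flared mouth to x = -0.08. End wall at x = 0.15
- gate_mid (a point): middle of the gateway, 18 mm over the board, axes as the gate. Swinging, a leaf's tip reaches 59 mm past the gateway close to the walls and 47 mm past it 25 mm off the lane's middle: what lies nearer stops the leaf. Fingers standing in the gateway hold the leaves open and ease them shut as they draw back; fingers lifted out, or wholly past the leaves' tips, let them snap shut
- tray_grip (a point): centre (10 mm up) of the grip tab of the loose tray: tab 24 mm long (x), 14 mm wide (y), 20 mm high. The tray ahead of it is 50 x 50 mm, 14 mm high, its centre 37 mm along this point's +x, from the tab to the tray; 65 to 125 g. Square against the buffer this point is 42 mm past the gateway: fingers on the tab or pushing it then still stand between the leaves
- lump: brown rounded lump of matrix rock, 34 x 36 x 21 mm, lying loose in the tray; origin under its centre
- left_leaf (a joint): angle (rad) of the sprung leaf at +y, hinged on the upright post at gate (0, +0.060): 59 mm long, 4 mm thick, 6 to 30 mm above the board. 0 = shut, across the lane; grows to 1.4 as it swings in toward gate +x; cannot swing out. Spring of 0.03 N m (shut) to 0.08 N m (open): it snaps shut hard unless eased back
- right_leaf (a joint): the same for the leaf at -y, its mirror image, hinged at gate (0, -0.060)
- buffer (a joint): travel (m) of the sprung buffer plate at the lane's far end, 0 at rest, grows to 0.02 as it is pushed toward gate +x; 0.8 N to start it, then 400 N/m. Just giving means some 3 to 10 mm
- buffer_face (a point): middle of the buffer's front face (black pad, 70 mm wide, 26 mm high, centre 17 mm over the board), at gate x = 0.104 at rest; same axes as the gate
- lock_grip (a point): centre of the upright wing of the lock screw, a dark flat bar 40 mm long (along this point's x), 11 mm thick (y), 24 mm high, its centre 68 mm over the board; on the block beside the gateway, at gate (0, 0.117). It turns about the vertical; clockwise from above tightens
- lock_slip (a joint): how far (rad) the wing has slipped on its screw, 0 at the start. Turning the wing clockwise first turns the screw with it, by an unknown 0.3 to 0.9 rad, at 0.03 N m; when the screw is tight the wing slips at 0.25 N m and only then does this grow. Some 0.1 to 0.6 rad of slip is right
- chalk: bystander: pale angular chalk lump, 43 x 43 x 24 mm, on the board, origin under its centre
- stone: bystander: reddish stone, 58 x 56 x 29 mm, on the board, origin under its centre
- roll: bystander: flat tape roll, 86 mm across, 19 mm high, on the bench, origin under its centre
- vial_a: bystander: specimen vial standing upright, 32 mm across, 64 mm high, on the bench, origin under its centre
- vial_b: bystander: specimen vial standing upright, 30 mm across, 60 mm high, on the bench, origin under its centre
- flatbrush: bystander: flat brush, 24 x 184 x 12 mm (its length along its y), on the board, origin under its centre

How it is judged:
By the outcome, as a careful person would: the job done as asked, in the order asked, and still so for the second after the job is handed in, with the robot touching nothing.
It also fails if it takes over 58 s, if anything falls off the work surface, if the arm or the gripper's body presses on something with over 40 N, if the wrist force passes 120 N, or if a joint passes its speed limit or range.

ROBOT

A 6-joint arm with a two-finger parallel gripper is mounted at the origin on a cart in front of the work surface, level with it; the furniture and walls round the work are solid. World frame = base frame: x ahead of the robot, y to its left, z up, the work surface at z = 0. Lengths are in mm, angles in rad, forces in N, time in s.
With the tool pointing down it reaches from about 400 to 925 mm from the base axis. Payload 12.5 kg.
Tool frame: the origin (TCP) lies on the centre line of the jaws, within the pads' length; the fingertips stand 25 mm ahead of it and the grasp point (between the pads) lies 6 mm ahead of it; z points along the fingers, x is the direction in which the jaws open and shut, and the axes are right-handed (so a half turn about z gives the same grasp; the last joint's range is limited). The gripper opens to 95 mm and grips with 3 to 60 N. Pads are 20 mm wide; open, the fingers measure 119 mm over their backs; the gripper's body (75 mm by 180 mm) begins 59 mm behind the grasp point.
Start: joints at [-1.24, 0.491, 1.559, -0, 1.092, -0.106], TCP at [264.425, -566.325, 239.661] pointing down, gripper open.
Joint ranges: [-3.1, 3.1], [-0.84, 2.19], [0.05, 2.79], [-1.13, 4.28], [0.06, 2.93], [-2.69, 2.69]. Speed limits (rad/s): [2.22, 2.22, 2.79, 3.14, 3.14, 3.14].

INTERFACE

Orientations are given as a rotation vector (axis times angle).
In Python, from workcell import env gives the robot as it stands.
- The arm moves only by the tool servo_tool, never from a script. Its argument "targets" is a list of rows, each an object with "travel": the shift along the tool's x, y, z in mm, a list of three; "twist": the turn about the tool's z in degrees. In form: [{"travel": [dx, dy, dz], "twist": twist}, ...]. A call has 1 to 8 rows; each row is the pose to reach, as a shift and turn from the pose commanded when the call began, along the tool's axes at that moment; what a row does not reach only later rows make up. A row lasts 1/8 s, in which the tool goes at most 62.5 mm and 10.7 degrees, less where a joint would pass 70% of its speed; a pose out of reach is approached as far as the arm can. A call with a gripper value outside its range is refused whole. "claw" is the finger opening in mm, from 0 to 95.1, set as the call begins (left out, the last holds). The fingers move at their own pace and stop on an object; the grip force is fixed at half the most. Time passes only in rows, so rows that repeat a pose let the fingers close. It gives the time, the measured TCP pose, the force and the opening at its end, in the units of the state.
- env.read_state(): the state, without advancing time (a new reading comes with each control period).
- env.capture(name): name is "side" or "top"; returns a dict with "frame" (420x560x3 uint8, blue, green, red), "mtx" (3x3 intrinsics, pixels), "D" ([k1, k2, p1, p2, k3] as OpenCV has them; the pictures are not rectified), "view" (4x4, takes a point from world to camera coordinates). Camera axes: x right, y down, z forward; pixel columns grow to the right and rows downward; lengths in mm; the calibration is good to about 2 mm. A picture is of the moment at which its call begins. There is no depth.
- env.finish_job(): hands the job in, once; it reports no verdict.
The state is a dict: "clock": time; "qpos": joint angles; "qd": joint speeds; "joint_efforts": joint torques, N m; "tool_pos": TCP position; "ee_rot": TCP orientation; "ft_force": force on the tool from outside, world axes, zero at the start; "ft_torque": the same for the moment, N m; "grip_width": finger opening in mm.
Only numpy, scipy, OpenCV 4.12 (cv2) and the standard library are available. Lean on these libraries where they do the work, as an engineer would, in place of code of your own. Each camera call takes 0.05 s, during which the arm holds its last target. There are 200 camera calls.

## Working session

There is one attempt and no reset: what is moved stays moved. The work goes in short steps, Python scripts to look and compute and a tool call to move; the robot and the scene stay as the last step left them, time stands still between calls to the robot, and variables do not carry over. Pictures are saved under pics/ and viewed, about 8 in all and at most 12, crops included, and the job is handed in when it is done.

Besides the shell and the picture viewer there is one more tool, called after ">>>" by a JSON object that holds its "name" and its "arguments", one argument or row to a line. servo_tool: Moves the arm, as the interface text tells. Its arguments: {"type":"object","properties":{"targets":{"type":"array","items":{"type":"object","properties":{"travel":{"type":"array","items":{"type":"number"}},"twist":{"type":"number"}}}},"claw":{"type":"number"}},"required":["targets"]}

```bash
ls; mkdir -p pics; python3 - <<'E'
from workcell import env
import cv2
s=env.read_state();print(s)
for n in("top","side"):
    c=env.capture(n);cv2.imwrite(f"pics/{n}0.png",c["frame"]);print(n,c["mtx"].tolist(),c["D"],c["view"].round(4).tolist())
E
```

```text
pics
{'clock': 0.0, 'qpos': array([-1.23959397e+00,  4.91555654e-01,  1.55943221e+00, -5.36258032e-06,
        1.09167670e+00, -1.05633018e-01]), 'qd': array([-7.15191804e-04,  5.79426867e-04,  1.95571951e-03, -1.88379716e-03,
       -5.26642326e-04, -9.19683097e-05]), 'joint_efforts': array([-1.37470306e-03, -6.12649655e+01, -2.58181626e+01,  6.91825664e-02,
        4.81887453e-02, -8.40079042e-05]), 'tool_pos': array([ 264.3558659 , -566.11626047,  239.07008991]), 'ee_rot': array([-2.64945852e+00,  1.68694988e+00,  1.32140468e-03]), 'ft_force': array([0.06984486, 0.66213388, 0.23696521]), 'ft_torque': array([ 0.01334262,  0.01666269, -0.00988808]), 'grip_width': 95.4691889394488}
top [[411.9059268324442, 0.0, 280.94576066901396], [0.0, 411.9059268324442, 212.52819895983367], [0.0, 0.0, 1.0]] [-0.02510873  0.          0.          0.          0.        ] [[-0.0106, -0.9996, 0.026, -85.6461], [-0.9949, 0.0079, -0.1008, 535.6839], [0.1006, -0.027, -0.9946, 970.6613], [0.0, 0.0, 0.0, 1.0]]
side [[508.23591211349606, 0.0, 284.9662952370983], [0.0, 508.23591211349606, 210.21416318551667], [0.0, 0.0, 1.0]] [-0.08068242  0.          0.          0.          0.        ] [[0.9997, 0.0112, 0.0199, -542.66], [0.0228, -0.4556, -0.8899, 54.0339], [-0.001, 0.8901, -0.4557, 1295.1311], [0.0, 0.0, 0.0, 1.0]]
```

View pics/top0.png

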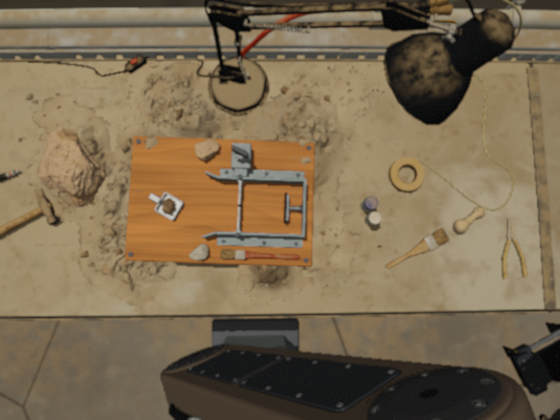

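View pics/side0.png

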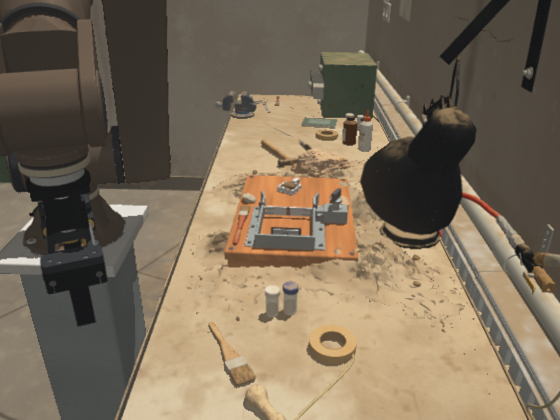

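Top: board about (127–315, 137–268), gateway near (239,207), buffer at right (~288,208), lock at (241,155), tray at (168,206) with its tab at upper left (153,198). Enlarging.

```bash
python3 - <<'E'
import cv2
a=cv2.imread("pics/top0.png")[130:275,120:320]
cv2.imwrite("pics/topz.png",cv2.resize(a,None,fx=4,fy=4,interpolation=cv2.INTER_CUBIC))
a=cv2.imread("pics/side0.png")[170:270,225:365]
cv2.imwrite("pics/sidez.png",cv2.resize(a,None,fx=5.5,fy=5.5,interpolation=cv2.INTER_CUBIC))
E
```

```text
(no output)
```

View pics/topz.png

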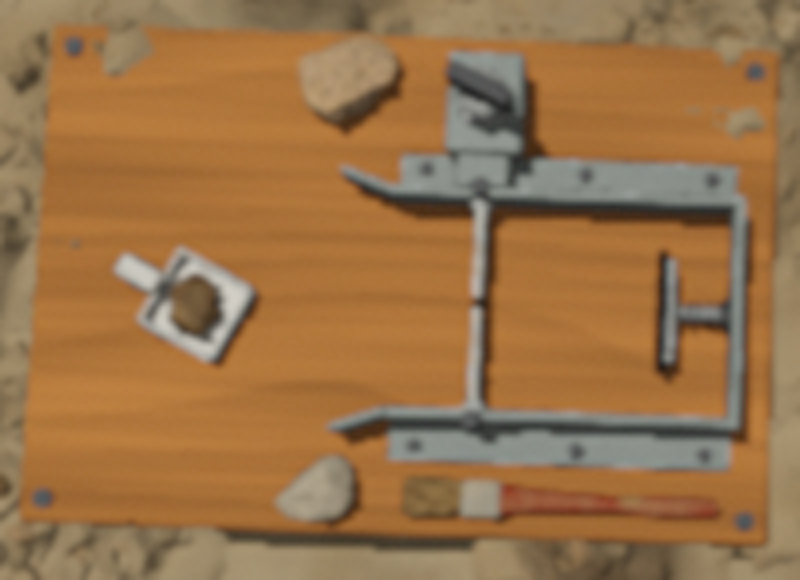

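View pics/sidez.png

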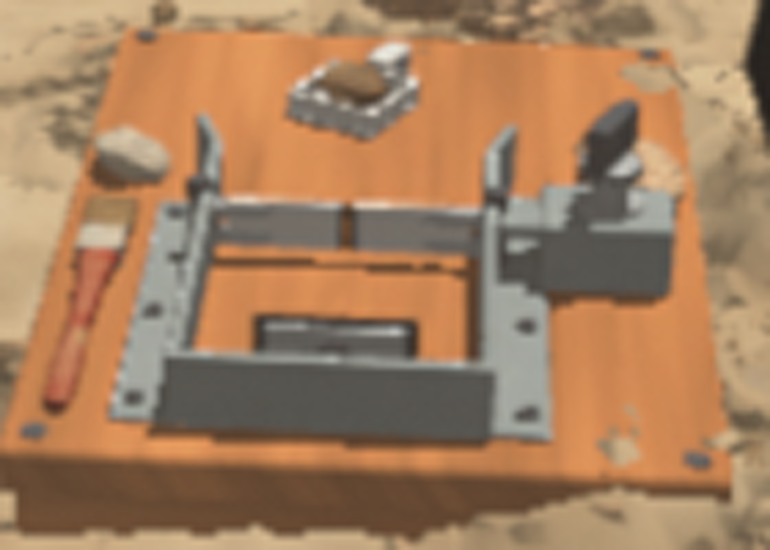

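Enlarged top: leaf posts at (482,186)/(474,418), buffer face x≈666 from y 255 to 375, tray corners (182,247),(256,293),(214,362),(138,318), tab end (125,262), wing (450,62)–(512,105). Side view agrees: wing leans at upper right, leaves shut.

```bash
cat > h.py <<'E'
from workcell import env
import cv2, numpy as np
def to_world(c,px,z):
    n=cv2.undistortPoints(np.array([[px]],float),c["mtx"],np.array(c["D"]))[0,0]
    R,t=c["view"][:3,:3],c["view"][:3,3]
    o=-R.T@t; d=R.T@np.array([n[0],n[1],1]); s=(z-o[2])/d[2]
    return (o+s*d)
def proj(c,P):
    r,_=cv2.Rodrigues(c["view"][:3,:3])
    return cv2.projectPoints(np.array(P,float).reshape(-1,3),r,c["view"][:3,3],c["mtx"],np.array(c["D"]))[0][:,0]
E
python3 - <<'E'
from h import *
c=env.capture("top")
T=lambda x,y,z:to_world(c,(120+(x-1.5)/4,130+(y-1.5)/4),z).round(1)
for k,v in dict(postL=(482,186,85),postR=(474,418,85),leafmid=(479,302,80),bufL=(668,254,80),bufR=(664,374,80),endL=(746,198,85),endR=(741,431,85),
 boardTL=(52,27,50),boardTR=(779,50,50),boardBL=(22,520,50),boardBR=(775,543,50),
 t1=(182,247,64),t2=(256,293,64),t3=(214,362,64),t4=(138,318,64),tabA=(127,253,70),tabB=(114,275,70),wA=(449,63,130),wB=(513,104,130),
 chalk=(318,490,60),stone=(350,78,64),lump=(196,306,80),mouthL=(345,168,85),mouthR=(332,427,85)).items(): print(k,T(*v))
s=cv2.imread("pics/side0.png");c=env.capture("side")
S=lambda x,y,z:to_world(c,(225+x/5.5,170+y/5.5),z).round(1)
for k,v in dict(t1=(290,100,64),t2=(350,130,64),t3=(418,87,64),tab=(392,50,70),wA=(590,140,130),wB=(632,102,130),postL=(493,196,85),postR=(205,190,85),endL=(494,372,85),endR=(160,357,85),leafL=(487,208,80),leafR=(220,198,80),bufL=(415,320,80),bufR=(258,318,80)).items(): print("S",k,S(*v))
E
```

```text
postL [614.1   4.   85. ]
postR [480.6   8.6  85. ]
leafmid [547.5   6.1  80. ]
bufL [ 574.6 -102.8   80. ]
bufR [505.1 -99.7  80. ]
endL [ 606.2 -148.1   85. ]
endR [ 471.8 -143.    85. ]
boardTL [719.5 264.7  50. ]
boardTR [ 703.3 -172.8   50. ]
boardBL [425.2 274.4  50. ]
boardBR [ 407.4 -164.9   50. ]
t1 [583.1 180.6  64. ]
t2 [555.7 137.1  64. ]
t3 [515.5 160.9  64. ]
t4 [541.6 205.4  64. ]
tabA [578.9 210.8  70. ]
tabB [566.1 218.1  70. ]
wA [674.5  19.  130. ]
wB [651.2 -16.3 130. ]
chalk [441.  100.7  60. ]
stone [683.5  83.5  64. ]
lump [546.4 167.9  80. ]
mouthL [625.1  82.7  85. ]
mouthR [476.3  88.9  85. ]
S t1 [519.8 153.   64. ]
S t2 [550.1 119.3  64. ]
S t3 [584.4 172.4  64. ]
S tab [571.3 204.7  70. ]
S wA [653.5 -25.3 130. ]
S wB [675.3  15.5 130. ]
S postL [614.8   8.3  85. ]
S postR [484.6   7.7  85. ]
S endL [ 608.8 -150.    85. ]
S endR [ 474.2 -144.    85. ]
S leafL [612.2   6.1  80. ]
S leafR [491.3  10.   80. ]
S bufL [578.  -99.5  80. ]
S bufR [ 512.3 -100.9   80. ]
```

>>> {"name": "servo_tool", "arguments": {
  "targets": [
    {"travel": [-15,-16,0]},
    {"travel": [-45,-47,0]},
    {"travel": [-85,-89,0]},
    {"travel": [-126,-132,0]},
    {"travel": [-167,-175,0]},
    {"travel": [-208,-218,0]},
    {"travel": [-249,-261,0]},
    {"travel": [-290,-304,0]}
  ]
}}

```text
$.targets[0]: bad value
```

>>> {"name": "servo_tool", "arguments": {
  "claw": 60,
  "targets": [
    {"travel": [-41,-43,0],"twist": -5},
    {"travel": [-82,-86,0],"twist": -10},
    {"travel": [-123,-129,0],"twist": -15},
    {"travel": [-164,-172,0],"twist": -20},
    {"travel": [-205,-215,20],"twist": -25},
    {"travel": [-245,-257,40],"twist": -30},
    {"travel": [-272,-286,55],"twist": -34.5},
    {"travel": [-282,-299,60],"twist": -34.5}
  ]
}}

```text
clock: 1.2
tool_pos: [416.3, -182.6, 179.1]
ee_rot: [-3.032, 0.822, 0.002]
ft_force: [0.7, -0.3, 0.3]
grip_width: 59.9
```

>>> {"name": "servo_tool", "arguments": {
  "targets": [
    {"travel": [-4,-25,0],"twist": 0},
    {"travel": [-12,-77,0],"twist": 0},
    {"travel": [-21,-133,0],"twist": 0},
    {"travel": [-30,-190,0],"twist": 0},
    {"travel": [-39,-247,0],"twist": 0},
    {"travel": [-48,-304,0],"twist": 0},
    {"travel": [-57,-360,0],"twist": 0},
    {"travel": [-64,-400,0],"twist": 0}
  ]
}}

```text
clock: 2.2
tool_pos: [564.9, 194.5, 179.8]
ee_rot: [-3.03, 0.827, -0.001]
ft_force: [-0.4, -0.5, 0.2]
grip_width: 60.0
```

>>> {"name": "servo_tool", "arguments": {
  "targets": [
    {"travel": [-2,-13,10],"twist": 0},
    {"travel": [-2,-13,20],"twist": 0},
    {"travel": [-2,-13,30],"twist": 0}
  ]
}}

```text
clock: 2.58
tool_pos: [568.3, 203.7, 148.7]
ee_rot: [3.03, -0.828, -0.001]
ft_force: [-0.6, 0.2, -0.7]
grip_width: 59.9
```

```bash
python3 - <<'E'
from h import *
s=env.read_state();print(s["tool_pos"],s["ee_rot"],s["ft_force"])
c=env.capture("top");p=proj(c,s["tool_pos"])[0];print(p)
a=cv2.resize(c["frame"][150:250,110:210],None,fx=4,fy=4,interpolation=cv2.INTER_CUBIC)
c=env.capture("side");p=proj(c,s["tool_pos"])[0].astype(int);print(p)
b=cv2.resize(c["frame"][p[1]-60:p[1]+40,p[0]-50:p[0]+50],None,fx=4,fy=4,interpolation=cv2.INTER_CUBIC)
cv2.imwrite("pics/g1.png",np.hstack([a,b]))
E
```

```text
[568.3081564  203.65396998 148.71958089] [ 3.02981348e+00 -8.27862510e-01 -1.25210081e-03] [-0.56057548  0.19586422 -0.66903966]
[144.08123753 192.28767898]
[296 153]
```

View pics/g1.png

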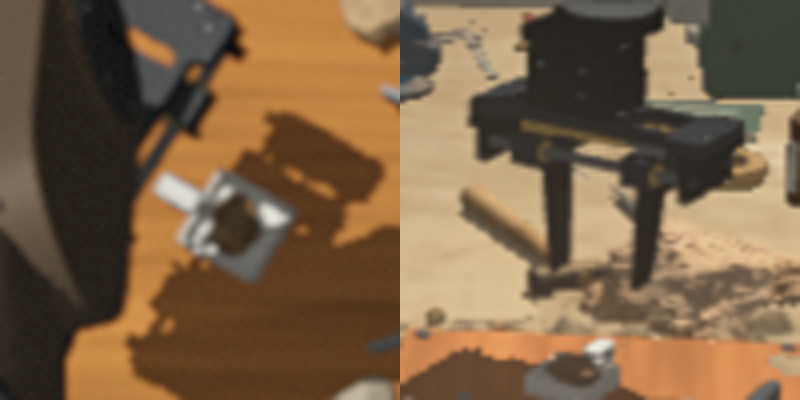

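The picture shows the open jaws squarely over the tab (tab at crop (178,195), fingers either side in the side view). Descending and gripping 4 mm behind the tab centre.

>>> {"name": "servo_tool", "arguments": {
  "targets": [
    {"travel": [0,-4,15],"twist": 0},
    {"travel": [0,-4,30],"twist": 0},
    {"travel": [0,-4,45],"twist": 0},
    {"travel": [0,-4,58],"twist": 0},
    {"travel": [0,-4,66],"twist": 0},
    {"travel": [0,-4,70],"twist": 0},
    {"travel": [0,-4,70],"twist": 0}
  ]
}}

```text
clock: 3.55
tool_pos: [570.7, 208.6, 79.6]
ee_rot: [3.031, -0.826, 0.0]
ft_force: [0.5, -0.7, 0.1]
grip_width: 60.3
```

>>> {"name": "servo_tool", "arguments": {
  "claw": 5,
  "targets": [
    {"travel": [0,0,0],"twist": 0},
    {"travel": [0,0,0],"twist": 0},
    {"travel": [0,0,0],"twist": 0},
    {"travel": [0,0,0],"twist": 0},
    {"travel": [0,0,0],"twist": 0},
    {"travel": [0,0,0],"twist": 0}
  ]
}}

```text
clock: 4.3
tool_pos: [570.7, 208.5, 79.6]
ee_rot: [3.031, -0.826, 0.0]
ft_force: [0.1, -1.1, 0.7]
grip_width: 14.1
```

>>> {"name": "servo_tool", "arguments": {
  "targets": [
    {"travel": [1,3,0],"twist": -1},
    {"travel": [3,10,0],"twist": -4},
    {"travel": [6,20,0],"twist": -8},
    {"travel": [9,31,0],"twist": -12},
    {"travel": [13,43,0],"twist": -17},
    {"travel": [17,56,0],"twist": -22},
    {"travel": [20,66,0],"twist": -26},
    {"travel": [22,72,0],"twist": -28.3}
  ]
}}

```text
clock: 5.3
tool_pos: [552.9, 134.7, 79.6]
ee_rot: [3.141, -0.056, -0.0]
ft_force: [0.5, 1.1, -0.5]
grip_width: 13.7
```

```bash
python3 - <<'E'
from h import *
s=env.read_state();print(s["tool_pos"],s["ee_rot"],s["ft_force"],s["grip_width"])
x,y,_=s["ee_rot"];print(2*np.degrees(np.arctan2(y,x)))
c=env.capture("top")
cv2.imwrite("pics/g2.png",cv2.resize(c["frame"][130:275,120:320],None,fx=4,fy=4,interpolation=cv2.INTER_CUBIC))
E
```

```text
[552.92255639 134.71445406  79.60747617] [ 3.14100406e+00 -5.63401052e-02 -1.80793070e-04] [ 0.53805686  1.09438796 -0.50362201] 13.668566518333025
-2.0552053187174866
```

View pics/g2.png

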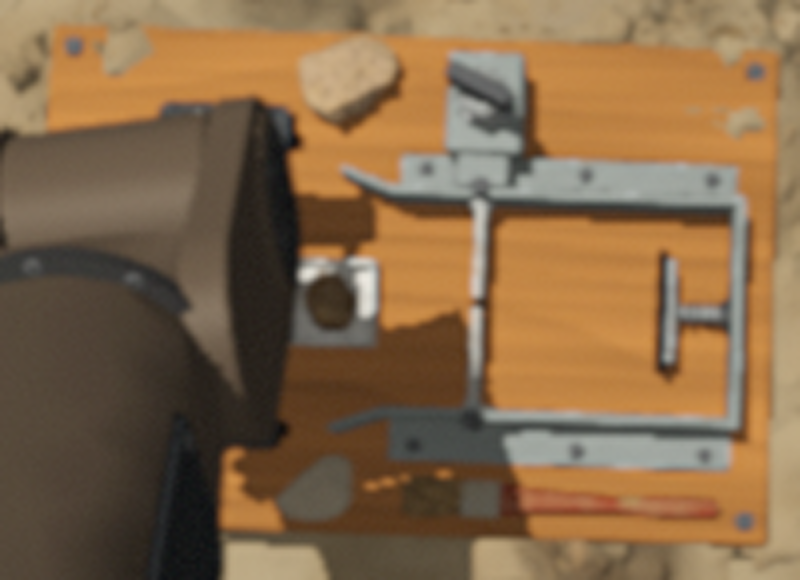

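Picture 6: tray square in front of the mouth (front corners at (380,258),(376,346)), in line with the leaf joint (480,302), lump still inside. Pushing in.

>>> {"name": "servo_tool", "arguments": {
  "targets": [
    {"travel": [0,3,0],"twist": 0},
    {"travel": [0,10,0],"twist": 0.3},
    {"travel": [0,20,0],"twist": 0.3},
    {"travel": [0,30,0],"twist": 0.3},
    {"travel": [0,40,0],"twist": 0.3},
    {"travel": [0,50,0],"twist": 0.3},
    {"travel": [0,58,0],"twist": 0.3},
    {"travel": [0,65,0],"twist": 0.3}
  ]
}}

```text
clock: 6.35
tool_pos: [550.6, 70.0, 79.6]
ee_rot: [-3.141, 0.068, -0.0]
ft_force: [-0.2, 2.8, -0.4]
grip_width: 13.7
```

>>> {"name": "servo_tool", "arguments": {
  "targets": [
    {"travel": [0,8,0],"twist": 0},
    {"travel": [0,16,0],"twist": 0},
    {"travel": [0,25,0],"twist": 0},
    {"travel": [0,34,0],"twist": 0},
    {"travel": [0,43,0],"twist": 0},
    {"travel": [0,52,0],"twist": 0},
    {"travel": [0,60,0],"twist": 0},
    {"travel": [0,66,0],"twist": 0}
  ]
}}

```text
clock: 7.35
tool_pos: [547.8, 3.8, 79.6]
ee_rot: [3.141, -0.068, 0.0]
ft_force: [0.3, 1.1, -0.3]
grip_width: 13.8
```

>>> {"name": "servo_tool", "arguments": {
  "targets": [
    {"travel": [0,6,0],"twist": 0},
    {"travel": [0,12,0],"twist": 0},
    {"travel": [0,18,0],"twist": 0},
    {"travel": [0,24,0],"twist": 0},
    {"travel": [0,26,0],"twist": 0},
    {"travel": [0,26,0],"twist": 0}
  ]
}}

```text
clock: 8.1
tool_pos: [546.7, -21.8, 79.6]
ee_rot: [3.14, -0.068, 0.0]
ft_force: [-0.1, -1.3, -0.5]
grip_width: 14.1
```

```bash
python3 - <<'E'
from h import *
s=env.read_state();print(s["tool_pos"],s["ee_rot"],s["ft_force"],s["grip_width"])
x,y,_=s["ee_rot"];print(2*np.degrees(np.arctan2(y,x)))
c=env.capture("top")
a=cv2.resize(c["frame"][165:245,230:310],None,fx=5,fy=5,interpolation=cv2.INTER_CUBIC)
c=env.capture("side")
b=cv2.resize(c["frame"][180:260,240:320],None,fx=5,fy=5,interpolation=cv2.INTER_CUBIC)
cv2.imwrite("pics/g3.png",np.hstack([a,b]))
E
```

```text
[546.6643755  -21.84186843  79.62122863] [ 3.14048897e+00 -6.78421231e-02  8.69930997e-05] [-0.07465733 -1.33206944 -0.47673158] 14.127843178525275
-2.4750686180086046
```

View pics/g3.png

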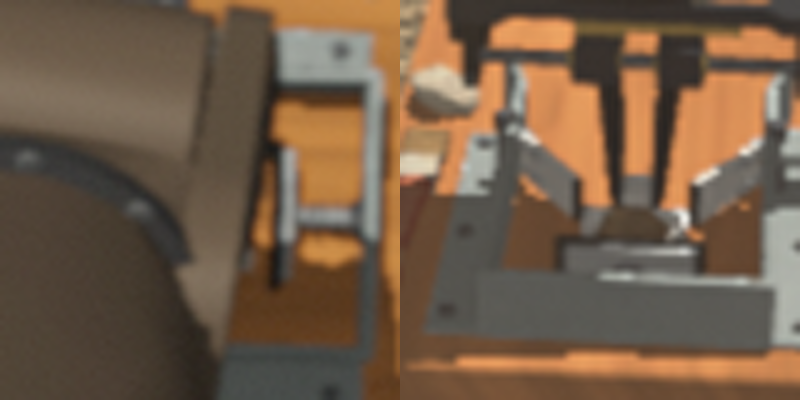

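Picture 7: both leaves lie open against the tray, which sits central a little short of the buffer (buffer edge at crop x≈285 left panel, still at rest). Advancing in steps while tracking the buffer.

```bash
cat >> h.py <<'E'
def buf(n=4):
    ref=cv2.imread("pics/top0.png")
    P=lambda f:cv2.resize(f[196:220,270:302].astype(np.float32).mean((0,2))[None],None,fx=10,fy=1,interpolation=cv2.INTER_CUBIC)[0]
    r=P(ref); out=[]; F=[]
    for _ in range(n):
        f=env.capture("top")["frame"]; p=P(f); F.append(env.read_state()["ft_force"])
        # right flank of the light bar (bar -> wood)
        seg=lambda q:q[165:240]
        e=[np.sum((seg(p)[10:-10]-seg(p).mean()-np.roll(seg(r)-seg(r).mean(),k)[10:-10])**2) for k in range(-60,61)]
        out.append((np.argmin(e)-60)/10)
    s=env.read_state();print("shift px",out,"F",np.mean(F,0).round(2),s["tool_pos"].round(1),s["clock"],s["grip_width"].round(1))
    return p
E
python3 -c "
from h import *
p=buf();print(p[5::10].round())
r=cv2.imread('pics/top0.png');print(r[196:220,270:302].mean((0,2)).round())"
```

```text
Traceback (most recent call last):
  File "h.py", line 21, in buf
    s=env.read_state();print("shift px",out,"F",np.mean(F,0).round(2),s["tool_pos"].round(1),s["clock"],s["grip_width"].round(1))
                                                                                                        ^^^^^^^^^^^^^^^^^^^^^
AttributeError: 'float' object has no attribute 'round'
```

>>> {"name": "servo_tool", "arguments": {
  "targets": [
    {"travel": [0,2,0],"twist": 0},
    {"travel": [0,4,0],"twist": 0},
    {"travel": [0,6,0],"twist": 0},
    {"travel": [0,6,0],"twist": 0}
  ]
}}

```text
clock: 8.9
tool_pos: [546.4, -27.6, 79.6]
ee_rot: [3.141, -0.068, 0.0]
ft_force: [-0.5, 0.3, -0.8]
grip_width: 13.6
```

```bash
python3 -c "
from h import *
p=buf();print(p[5::10].round())"
```

```text
Traceback (most recent call last):
  File "h.py", line 21, in buf
    s=env.read_state();print("shift px",out,"F",np.mean(F,0).round(2),s["tool_pos"].round(1),s["clock"],s["grip_width"].round(1))
                                                                                                        ^^^^^^^^^^^^^^^^^^^^^
AttributeError: 'float' object has no attribute 'round'
```

```bash
sed -i 's/,s\["grip_width"\].round(1)//' h.py; python3 -c "
from h import *
p=buf(6);print(p[5::10].round())
r=cv2.imread('pics/top0.png');print(r[196:220,270:302].mean((0,2)).round())"
```

```text
shift px [np.float64(-0.1), np.float64(-0.1), np.float64(-0.1), np.float64(-0.1), np.float64(-0.1), np.float64(-0.1)] F [-0.23  0.31 -0.48] [546.4 -27.5  79.6] 9.4
[ 73.  79.  86.  89.  90.  90.  90.  90.  90.  89.  86.  79.  66.  50.
  35.  46.  93. 125. 121. 101. 102. 113. 115. 115. 116. 118. 119. 118.
 118. 116. 109. 101.]
[115. 115. 115. 115. 115. 115. 115. 115. 115. 115. 115. 116. 113.  98.
  69.  58.  97. 129. 122.  95.  93. 104. 107. 106. 107. 108. 108. 107.
 106. 104.  98.  91.]
```

>>> {"name": "servo_tool", "arguments": {
  "targets": [
    {"travel": [0,2,0],"twist": 0},
    {"travel": [0,4,0],"twist": 0},
    {"travel": [0,4,0],"twist": 0}
  ]
}}

```text
clock: 9.78
tool_pos: [546.3, -31.6, 79.6]
ee_rot: [3.141, -0.068, 0.0]
ft_force: [-0.4, 2.2, -1.0]
grip_width: 14.1
```

```bash
python3 -c "
from h import *
p=buf(6);print(p[5::10].round())"
```

```text
shift px [np.float64(-2.9), np.float64(-2.9), np.float64(-2.9), np.float64(-2.9), np.float64(-2.9), np.float64(-2.9)] F [ 0.46  1.59 -0.18] [546.3 -31.5  79.6] 10.075
[ 63.  66.  69.  75.  82.  87.  90.  90.  89.  89.  89.  89.  87.  82.
  70.  56.  62.  84.  97.  95.  93. 104. 114. 116. 115. 114. 116. 117.
 116. 115. 111. 103.]
```

Buffer's dark line moved about 0.8 px (≈2 mm) with 1.6 N: contact made. Pushing 4 mm more.

>>> {"name": "servo_tool", "arguments": {
  "targets": [
    {"travel": [0,2,0],"twist": 0},
    {"travel": [0,4,0],"twist": 0},
    {"travel": [0,4,0],"twist": 0}
  ]
}}

```text
clock: 10.45
tool_pos: [546.1, -35.6, 79.6]
ee_rot: [3.141, -0.068, 0.0]
ft_force: [0.3, 3.6, -0.3]
grip_width: 14.0
```

```bash
python3 -c "
from h import *
p=buf(6);print(p[5::10].round())
c=env.capture('top')
a=cv2.resize(c['frame'][165:245,230:310],None,fx=5,fy=5,interpolation=cv2.INTER_CUBIC)
c=env.capture('side')
b=cv2.resize(c['frame'][180:260,240:320],None,fx=5,fy=5,interpolation=cv2.INTER_CUBIC)
cv2.imwrite('pics/g4.png',np.hstack([a,b]))
"
```

```text
shift px [np.float64(-2.1), np.float64(-2.1), np.float64(-2.1), np.float64(-2.1), np.float64(-2.1), np.float64(-2.1)] F [ 0.8   3.3  -0.35] [546.1 -35.5  79.6] 10.75
[ 61.  61.  62.  65.  68.  71.  77.  84.  88.  89.  89.  89.  89.  88.
  88.  85.  78.  65.  66.  74.  75.  76.  90. 106. 114. 116. 116. 117.
 118. 117. 111. 103.]
```

View pics/g4.png

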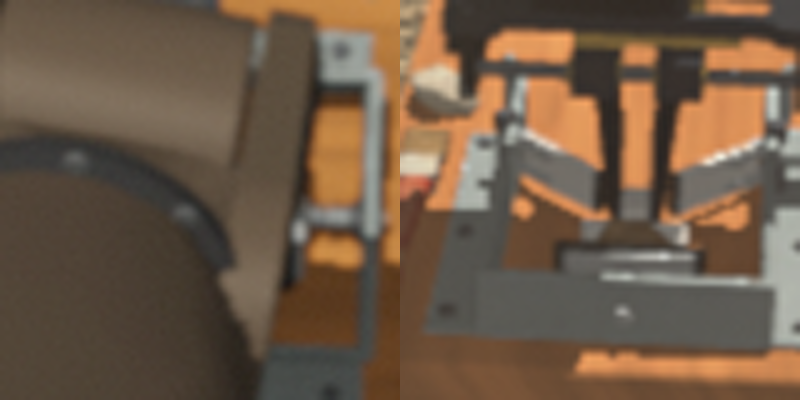

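Picture 8: buffer shaft compressed (plate moved ~3 px ≈ 6 mm, force up to 3.3 N); leaves rest on the fingers at (600,185)/(675,185). Easing back 5 mm with the tab held, then opening a little.

>>> {"name": "servo_tool", "arguments": {
  "targets": [
    {"travel": [0,-1,0],"twist": 0},
    {"travel": [0,-2,0],"twist": 0},
    {"travel": [0,-3,0],"twist": 0},
    {"travel": [0,-4,0],"twist": 0},
    {"travel": [0,-5,0],"twist": 0},
    {"travel": [0,-5,0],"twist": 0}
  ]
}}

```text
clock: 11.6
tool_pos: [546.3, -31.1, 79.7]
ee_rot: [3.14, -0.068, 0.0]
ft_force: [-0.5, -6.6, -0.7]
grip_width: 14.0
```

>>> {"name": "servo_tool", "arguments": {
  "claw": 26,
  "targets": [
    {"travel": [0,0,0],"twist": 0},
    {"travel": [0,0,0],"twist": 0},
    {"travel": [0,0,0],"twist": 0},
    {"travel": [0,0,0],"twist": 0}
  ]
}}

```text
clock: 12.1
tool_pos: [546.3, -30.8, 79.7]
ee_rot: [3.14, -0.068, 0.0]
ft_force: [-1.2, -4.4, 1.3]
grip_width: 25.8
```

>>> {"name": "servo_tool", "arguments": {
  "targets": [
    {"travel": [0,-2,0],"twist": 0},
    {"travel": [0,-4,0],"twist": 0},
    {"travel": [0,-7,0],"twist": 0},
    {"travel": [0,-10,0],"twist": 0},
    {"travel": [0,-13,0],"twist": 0},
    {"travel": [0,-16,0],"twist": 0},
    {"travel": [0,-19,0],"twist": 0},
    {"travel": [0,-22,0],"twist": 0}
  ]
}}

```text
clock: 13.1
tool_pos: [547.2, -8.3, 79.6]
ee_rot: [3.141, -0.068, 0.0]
ft_force: [0.8, 1.5, 1.2]
grip_width: 25.8
```

```bash
python3 -c "
from h import *
s=env.read_state();print(s['tool_pos'],s['ft_force'])
c=env.capture('side')
cv2.imwrite('pics/g5.png',cv2.resize(c['frame'][180:260,235:325],None,fx=6,fy=6,interpolation=cv2.INTER_CUBIC))
"
```

```text
[547.22702285  -8.33554523  79.61952344] [0.81242494 1.47092646 1.22243958]
```

View pics/g5.png

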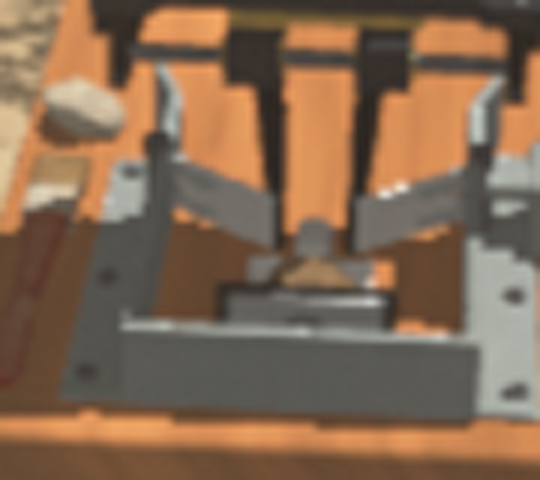

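Picture 9: tray square at the buffer, fingers free of the tab, leaves resting on the fingers. Continue straight back.

>>> {"name": "servo_tool", "arguments": {
  "targets": [
    {"travel": [0,-2,0],"twist": 0},
    {"travel": [0,-4,0],"twist": 0},
    {"travel": [0,-6,0],"twist": 0},
    {"travel": [0,-8,0],"twist": 0},
    {"travel": [0,-10,0],"twist": 0},
    {"travel": [0,-12,0],"twist": 0},
    {"travel": [0,-14,0],"twist": 0},
    {"travel": [0,-16,0],"twist": 0}
  ]
}}

```text
clock: 14.15
tool_pos: [547.9, 7.6, 79.6]
ee_rot: [3.141, -0.068, 0.0]
ft_force: [-0.4, 1.9, 1.3]
grip_width: 25.9
```

>>> {"name": "servo_tool", "arguments": {
  "targets": [
    {"travel": [0,-2,0],"twist": 0},
    {"travel": [0,-4,0],"twist": 0},
    {"travel": [0,-6,0],"twist": 0},
    {"travel": [0,-8,0],"twist": 0},
    {"travel": [0,-10,0],"twist": 0},
    {"travel": [0,-12,0],"twist": 0},
    {"travel": [0,-14,0],"twist": 0},
    {"travel": [0,-16,0],"twist": 0}
  ]
}}

```text
clock: 15.15
tool_pos: [548.6, 23.4, 79.6]
ee_rot: [3.141, -0.068, 0.0]
ft_force: [0.2, -0.1, 0.1]
grip_width: 26.1
```

>>> {"name": "servo_tool", "arguments": {
  "targets": [
    {"travel": [0,-3,0],"twist": 0},
    {"travel": [0,-8,0],"twist": 0},
    {"travel": [0,-15,0],"twist": 0},
    {"travel": [0,-25,0],"twist": 0},
    {"travel": [0,-35,0],"twist": 0},
    {"travel": [0,-45,0],"twist": 0},
    {"travel": [0,-52,-5],"twist": 0},
    {"travel": [0,-55,-15],"twist": 0}
  ]
}}

```text
clock: 16.15
tool_pos: [550.9, 78.9, 94.9]
ee_rot: [3.141, -0.067, -0.001]
ft_force: [0.7, 0.7, -0.2]
grip_width: 25.7
```

```bash
python3 -c "
from h import *
s=env.read_state();print(s['tool_pos'],s['ft_force'],s['clock'])
c=env.capture('top')
a=cv2.resize(c['frame'][145:245,210:310],None,fx=4,fy=4,interpolation=cv2.INTER_CUBIC)
c=env.capture('side')
b=cv2.resize(c['frame'][170:270,250:350],None,fx=4,fy=4,interpolation=cv2.INTER_CUBIC)
cv2.imwrite('pics/g6.png',np.hstack([a,b]))
"
```

```text
[550.86013673  78.89342203  94.9469455 ] [ 0.67430484  0.66046176 -0.17606144] 16.15
```

View pics/g6.png

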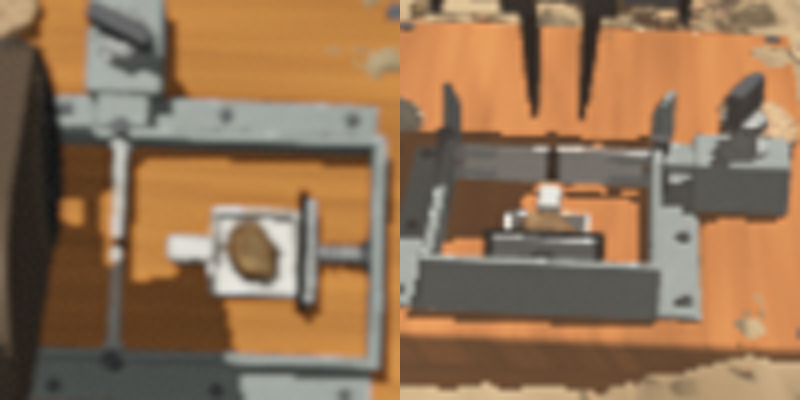

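Picture 10: both leaves shut (column ≈118 in the top crop), tray square against the buffer with the lump in it, fingers clear. Now the lock wing.

>>> {"name": "servo_tool", "arguments": {
  "claw": 50,
  "targets": [
    {"travel": [0,0,-25],"twist": 0},
    {"travel": [0,0,-60],"twist": 2},
    {"travel": [10,6,-90],"twist": 6},
    {"travel": [35,22,-95],"twist": 12},
    {"travel": [65,41,-95],"twist": 18},
    {"travel": [95,60,-95],"twist": 24},
    {"travel": [112,71,-95],"twist": 28},
    {"travel": [116,74,-95],"twist": 29.5}
  ]
}}

```text
clock: 17.25
tool_pos: [664.1, -1.5, 189.3]
ee_rot: [3.019, -0.868, -0.0]
ft_force: [0.7, -0.1, -0.6]
grip_width: 50.1
```

```bash
python3 -c "
from h import *
s=env.read_state();print(s['tool_pos'],s['ee_rot'],s['ft_force'],s['ft_torque'],s['clock'])
c=env.capture('side');print(proj(c,[s['tool_pos'],[664,0,118]]))
cv2.imwrite('pics/g7.png',cv2.resize(c['frame'][120:220,285:385],None,fx=5,fy=5,interpolation=cv2.INTER_CUBIC))
"
```

```text
[664.06583491  -1.54316915 189.32867015] [ 3.01907738e+00 -8.68194385e-01 -9.66537901e-05] [ 0.67357998 -0.05439797 -0.6285447 ] [ 0.01425934 -0.03360829  0.04602486] 17.25
[[337.5231218  168.74626624]
 [335.51597229 195.54745968]]
```

View pics/g7.png

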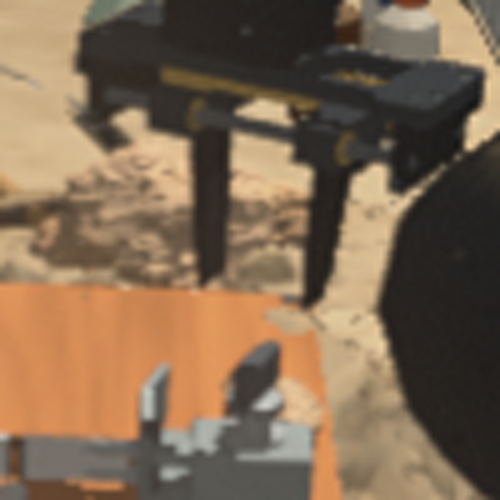

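Picture 11: wing centre at crop (253,378) = pixel (335.6,195.6), matching the prediction (335.5,195.5). Descend and close.

>>> {"name": "servo_tool", "arguments": {
  "targets": [
    {"travel": [0,0,12],"twist": 0},
    {"travel": [0,0,26],"twist": 0},
    {"travel": [0,0,40],"twist": 0},
    {"travel": [0,0,50],"twist": 0},
    {"travel": [0,0,56],"twist": 0},
    {"travel": [0,0,56],"twist": 0}
  ]
}}

```text
clock: 18.05
tool_pos: [663.6, -0.5, 133.2]
ee_rot: [3.02, -0.865, -0.001]
ft_force: [0.1, -0.2, 0.1]
grip_width: 50.1
```

>>> {"name": "servo_tool", "arguments": {
  "claw": 4,
  "targets": [
    {"travel": [0,0,0],"twist": 0},
    {"travel": [0,0,0],"twist": 0},
    {"travel": [0,0,0],"twist": 0},
    {"travel": [0,0,0],"twist": 0},
    {"travel": [0,0,0],"twist": 0},
    {"travel": [0,0,0],"twist": 0}
  ]
}}

```text
clock: 18.8
tool_pos: [663.5, -0.2, 133.7]
ee_rot: [-3.02, 0.865, 0.001]
ft_force: [-2.0, 3.4, 2.7]
grip_width: 11.0
```

```bash
cat > t.py <<'E'
from h import *
T=[]
for _ in range(4):
    env.capture('side'); s=env.read_state(); T.append(np.r_[s['ft_torque'],s['ft_force'],s['joint_efforts'][5]])
x,y,_=s['ee_rot'];print(np.mean(T,0).round(3),np.std(T,0).round(3)[[2,6]],s['tool_pos'].round(1),"ang",2*np.degrees(np.arctan2(y,x)),s['grip_width'],s['clock'],s['qpos'][5])
E
python3 t.py
```

```text
[ 7.140e-01  5.280e-01  3.000e-03 -3.064e+00  4.074e+00  3.537e+00
  2.000e-02] [0.034 0.001] [ 6.635e+02 -2.000e-01  1.337e+02] ang 328.0288126761754 10.730617886427657 19.0 0.4578340048792126
```

>>> {"name": "servo_tool", "arguments": {
  "targets": [
    {"travel": [0,0,0],"twist": 3},
    {"travel": [0,0,0],"twist": 6},
    {"travel": [0,0,0],"twist": 9},
    {"travel": [0,0,0],"twist": 12},
    {"travel": [0,0,0],"twist": 12}
  ]
}}

```text
clock: 19.62
tool_pos: [663.0, 0.1, 133.7]
ee_rot: [-2.913, 1.177, 0.003]
ft_force: [-6.6, 5.7, 4.8]
grip_width: 11.0
```

```bash
python3 t.py
```

```text
[ 1.104  1.057 -0.011 -5.282  6.591  5.529  0.028] [0.028 0.04 ] [6.630e+02 1.000e-01 1.337e+02] ang 316.02872823099426 11.065520981618564 19.825 0.6673055882247887
```

>>> {"name": "servo_tool", "arguments": {
  "targets": [
    {"travel": [0,0,0],"twist": 3},
    {"travel": [0,0,0],"twist": 6},
    {"travel": [0,0,0],"twist": 8},
    {"travel": [0,0,0],"twist": 8}
  ]
}}

```text
clock: 20.32
tool_pos: [662.8, 0.4, 133.7]
ee_rot: [-2.824, 1.377, 0.004]
ft_force: [-6.9, 7.7, 5.5]
grip_width: 10.9
```

```bash
python3 t.py
```

```text
[ 1.413  1.295  0.026 -6.849  7.725  5.692  0.023] [0.029 0.027] [6.628e+02 4.000e-01 1.337e+02] ang 308.03091601089704 11.201314401680882 20.525 0.8068816526483668
```

>>> {"name": "servo_tool", "arguments": {
  "targets": [
    {"travel": [0,0,0],"twist": 3},
    {"travel": [0,0,0],"twist": 6},
    {"travel": [0,0,0],"twist": 6}
  ]
}}

```text
clock: 20.9
tool_pos: [662.6, 0.6, 133.7]
ee_rot: [-2.747, 1.523, 0.005]
ft_force: [-7.9, 8.9, 7.1]
grip_width: 10.9
```

```bash
python3 t.py
```

```text
[ 1.658  1.436 -0.014 -6.982  8.639  6.182  0.038] [0.009 0.04 ] [6.626e+02 6.000e-01 1.337e+02] ang 302.0284045982548 10.551396983811154 21.1 0.9116453795294678
```

>>> {"name": "servo_tool", "arguments": {
  "targets": [
    {"travel": [0,0,0],"twist": 3},
    {"travel": [0,0,0],"twist": 6},
    {"travel": [0,0,0],"twist": 6}
  ]
}}

```text
clock: 21.48
tool_pos: [662.5, 0.8, 133.7]
ee_rot: [-2.664, 1.665, 0.005]
ft_force: [-8.1, 10.0, 7.1]
grip_width: 11.2
```

```bash
python3 t.py
```

```text
[ 1.923  1.57   0.012 -8.6   10.139  6.956  0.041] [0.034 0.04 ] [662.5   0.8 133.7] ang 296.03240489067724 10.767531374302148 21.675 1.016357952663196
```

>>> {"name": "servo_tool", "arguments": {
  "targets": [
    {"travel": [0,0,0],"twist": 3},
    {"travel": [0,0,0],"twist": 5},
    {"travel": [0,0,0],"twist": 5}
  ]
}}

```text
clock: 22.05
tool_pos: [662.4, 1.0, 133.7]
ee_rot: [2.589, -1.779, -0.006]
ft_force: [-7.4, 11.1, 5.7]
grip_width: 11.1
```

```bash
python3 t.py
```

```text
[ 2.136  1.609  0.239 -8.661 11.238  7.047  0.238] [0.015 0.027] [662.4   1.  133.7] ang -68.94332268800022 10.690553271862274 22.25 1.1033350428476834
```

>>> {"name": "servo_tool", "arguments": {
  "targets": [
    {"travel": [0,0,0],"twist": 3},
    {"travel": [0,0,0],"twist": 5},
    {"travel": [0,0,0],"twist": 5}
  ]
}}

```text
clock: 22.62
tool_pos: [662.3, 1.2, 133.7]
ee_rot: [2.509, -1.89, -0.006]
ft_force: [-9.1, 12.6, 7.8]
grip_width: 10.7
```

```bash
python3 t.py
```

```text
[ 2.367  1.693  0.2   -8.917 12.746  7.013  0.242] [0.016 0.027] [662.3   1.2 133.7] ang -73.94794646429693 10.966732260425053 22.825 1.1906615907264235
```

Torque jumped to 0.24 N m and plateaus there, so it is slipping, by about 0.09–0.17 rad. I'll add 6° to sit safely in the window, then release.

>>> {"name": "servo_tool", "arguments": {
  "targets": [
    {"travel": [0,0,0],"twist": 3},
    {"travel": [0,0,0],"twist": 6},
    {"travel": [0,0,0],"twist": 6}
  ]
}}

```text
clock: 23.2
tool_pos: [662.2, 1.5, 133.7]
ee_rot: [2.407, -2.019, -0.007]
ft_force: [-8.6, 13.2, 7.5]
grip_width: 10.7
```

```bash
python3 t.py
```

```text
[ 2.689  1.75   0.185 -9.098 13.596  7.987  0.226] [0.016 0.04 ] [662.3   1.5 133.7] ang -79.9455767442182 10.836274035823442 23.4 1.2953700127061238
```

>>> {"name": "servo_tool", "arguments": {
  "claw": 40,
  "targets": [
    {"travel": [0,0,0],"twist": 0},
    {"travel": [0,0,0],"twist": 0},
    {"travel": [0,0,0],"twist": 0},
    {"travel": [0,0,0],"twist": 0}
  ]
}}

```text
clock: 23.9
tool_pos: [663.8, -0.9, 133.5]
ee_rot: [2.407, -2.019, 0.001]
ft_force: [-0.8, -0.4, -1.1]
grip_width: 39.3
```

>>> {"name": "servo_tool", "arguments": {
  "targets": [
    {"travel": [0,0,-8],"twist": 0},
    {"travel": [0,0,-20],"twist": 0},
    {"travel": [0,0,-40],"twist": 0},
    {"travel": [0,0,-60],"twist": 0},
    {"travel": [0,0,-80],"twist": 0},
    {"travel": [0,0,-95],"twist": 0},
    {"travel": [0,0,-100],"twist": 0},
    {"travel": [0,0,-100],"twist": 0}
  ]
}}

```text
clock: 24.9
tool_pos: [663.6, -0.5, 233.6]
ee_rot: [2.407, -2.019, 0.0]
ft_force: [-0.5, -0.0, 0.4]
grip_width: 39.8
```

```bash
python3 -c "
from h import *
s=env.read_state();print(s['tool_pos'],s['ft_force'],s['clock'])
c=env.capture('top')
a=cv2.resize(c['frame'][145:245,210:310],None,fx=4,fy=4,interpolation=cv2.INTER_CUBIC)
c=env.capture('side')
b=cv2.resize(c['frame'][170:270,250:350],None,fx=4,fy=4,interpolation=cv2.INTER_CUBIC)
cv2.imwrite('pics/g8.png',np.hstack([a,b]))
"
```

```text
[ 6.63616033e+02 -5.47852265e-01  2.33649437e+02] [-0.48203548 -0.04606702  0.37880871] 24.9
```

View pics/g8.png

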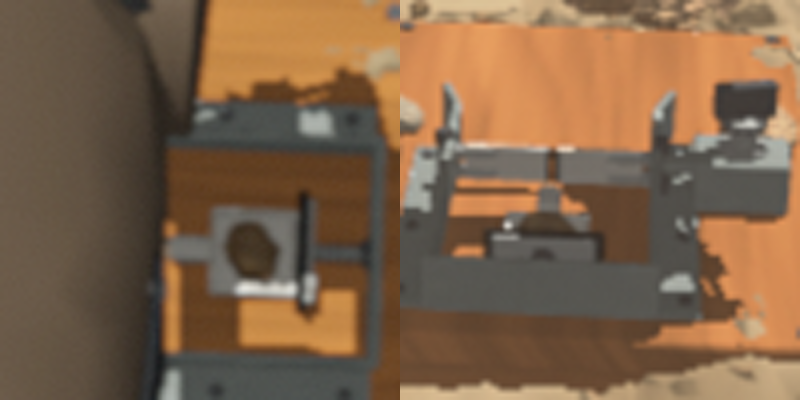

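Picture 12: the leaves are shut and the tray with its lump is unmoved at the buffer. The wing has turned, now nearly parallel to the world x axis (crop (747,100)), and the fingers are clear. Handing in.

```bash
python3 -c "
from workcell import env
print(env.finish_job())"
```

```text
the job is handed in; nothing more can be done
None
```

I finished the job and handed it in at about 25 s on the robot's clock; no verdict is reported.

- **Tray:** I slid it tab last along the board and through both leaves. The buffer gave about 6 mm by image (force up to 3.3 N). I then eased back to about 1 mm of compression before letting go.
- **Leaves:** I opened the fingers slightly and drew straight back at 16–24 mm/s with the leaves resting on them. The last picture shows both leaves shut and the tray square against the buffer with its lump in place.
- **Lock screw:** It turned freely for about 32–37°, then the torque jumped to 0.24 N m and stayed there. I estimate 0.2–0.3 rad of slip before I stopped and released. In the last picture the wing has turned and the fingers are clear.

**Checks that were off or limited:**
- Easing back with the tab still gripped briefly read 6.6 N, probably the leaf tips catching on the fingers. Nothing shifted.
- My automatic buffer-shift tracker gave a wrong value under the moving shadows, so the 6 mm comes from the brightness profile, checked against the force.
- Slip and leaf angles were judged from torque and pictures, not read directly.
- The bystander objects were outside every path, but I did not measure them again at the end.

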